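# Clamp a cell in the spring test fixture

## Robot

A 7-joint arm with a two-finger parallel gripper is mounted at the origin on the work surface. World frame = base frame: x ahead of the robot, y to its left, z up, the work surface at z = 0. Lengths are in m, angles in degrees, forces in N, time in s.
With the tool pointing down it reaches from about 0.425 to 0.875 m from the base axis. Payload 4.7 kg.
Tool frame: the origin (TCP) lies at the very end of the fingers, on their centre line; the grasp point (between the pads) lies 19 mm behind it; z points along the fingers, y is the line along which they close (so a half turn about z gives the same grasp; the last joint's range is limited). The gripper opens to 87 mm and grips with 3 to 60 N. Pads are 19 mm wide; open, the fingers measure 117 mm over their backs; the gripper's body (75 mm by 190 mm) begins 51 mm behind the grasp point.
Start: joints at [-72.875, 18.392, -4.016, 83.108, 1.295, 78.541, -3.26], TCP at [0.183, 0.624, 0.223] pointing down, gripper open.
Joint ranges: [-163.93, 163.93], [-17.29, 119.83], [-79.2, 71.16], [3.27, 140.29], [-89.18, 269.18], [5.43, 117.66], [-154.24, 154.24]. Speed limits (degrees/s): [147.25, 147.25, 180, 180, 180, 180, 180].

## Interface

Orientations are given as a 3x3 rotation matrix whose columns are the frame's x, y, z axes.
In Python, from rig import bot, vision gives the robot as it stands.
- The arm moves only by the shell command python3 -m creep 'ROWS' [FORCE]. ROWS is JSON, a list of rows, each an object of numbers: "tx", "ty", "tz": the shift along the world's x, y, z in cm; "twist": the turn about the world's z in rad; "jaw": the finger opening in cm, from 0 to 8.7. A call has 1 to 5 rows; each row shifts and turns the commanded pose from where the row before left it; what a row does not reach is not made up. A row lasts 1/8 s, in which the tool goes at most 62.5 mm and 10.7 degrees, less where a joint would pass 70% of its speed; a pose out of reach is approached as far as the arm can. A call is refused whole if a number of a shift passes 6.25 or a number of a turn 0.188, either way. A call with a gripper value outside its range is refused whole. The fingers move at their own pace and stop on an object; FORCE is the grip in N (left out, the last holds). Time passes only in rows, so rows that do not move let the fingers close. It gives the time, the measured TCP pose, the force, the opening and the grip force at its end, in the units of the state.
- bot.state(): the state, without advancing time (a new reading comes with each control period).
- vision.camera(name): name is "scene" or "side" or "wrist"; returns a dict with "image" (480x640x3 uint8, red, green, blue), "fovy" (degrees; the focal length in pixels is half the picture's height over the tangent of half this angle, whatever the lens; pixels are square), "cx", "cy" (the principal point, pixels), "origin" and "rotation" of the camera in the world. Camera axes: x right, y up, looking along -z (the intrinsics and any distortion apply to the point x, -y, -z); pixel columns grow to the right and rows downward; lengths in m; the calibration is good to about 2 mm. A picture is of the moment at which its call begins. There is no depth.
- bot.sign_off(): hands the job in; it is judged then, once.
The state is a dict: "time_s": time; "qpos": joint angles; "dq": joint speeds; "joint_torque": joint torques, N m; "tcp_pos": TCP position; "tool_rot": TCP orientation; "ft_force": force on the tool from outside, world axes, zero at the start; "ft_torque": the same for the moment, N m; "finger_gap": finger opening in m; "finger_force": force on a finger pad.
Only numpy, scipy, OpenCV 4.12 (cv2) and the standard library are available. Lean on these libraries where they do the work, as an engineer would, in place of code of your own. Each camera call takes 0.05 s, during which the arm holds its last target. There are 200 camera calls.

## Task

Pick up the big battery cell (the thickest and tallest of the three standing on the mat) and clamp it lying on its side in the test fixture: button end against the fixed contact, flat end holding the sprung plunger back, the cell lying fully down in the V cradle. Leave everything else on the bench where it is.

Things in the scene. Friction and masses are not known exactly. Their poses are not given: they have to be found in the camera images.
- cell: the big cell: a blue-sleeved cylinder 32 mm in diameter, 70 mm tall, plus a steel plus button 10 mm in diameter and 2 mm high on its top end (72 mm in all); about 145 g (up to 30 % more or less); stands upright on the mat, button up. Origin: centre of its flat (minus) end; z runs along its axis towards the button. Other cells have the same sleeve but are smaller
- cell_plus (a point): centre of the button's outer face on the big cell, 72 mm along its z from the flat end
- cell_minus (a point): centre of the big cell's flat end
- cell_mid (a point): the point on the big cell's axis half-way along its overall length, 36 mm from the flat end
- fixture: cell test fixture, fixed to the bench: black base plate 64 mm wide, x = -78 to +108 mm, top face 16 mm above the underside, with cradle, post and plunger housing on it; two binding posts 27 mm high at x = -70, y = +-22 mm. Origin: on the underside (2 mm above the table, on the mat) below the middle of a clamped cell; x along the cradle from fixed contact (on the robot's right) to plunger (on its left), z up
- cradle: (origin = the fixture's origin) white V cradle fixed in the middle of the fixture: two faces sloping 30 degrees from the horizontal, from x = -34 to +58 mm, at most 31 mm wide, so fingers holding the 32 mm cell across its sides can pass beside it down to the base plate.
- cradle_line (a point): middle of a clamped big cell's lowest line, fixture x = 0, z = 32 mm.
- post_top (a point): middle of the top of the aluminium post that carries the fixed contact: 40 mm wide, x = -61 to -45 mm, top 58 mm above the fixture's underside
- housing_top (a point): middle of the top of the aluminium plunger housing: 44 mm wide, x = 74 to 92 mm, top 68 mm above the fixture's underside; the plunger's shaft and black pull knob stick out behind it to x = +107 mm, more when pushed
- seat (a point): fixture point at x = 0, y = 0, z = 48 mm in the fixture's frame: where the middle of a properly clamped big cell lies
- contact: fixed domed brass contact (dome radius 7 mm) on the post's inner face, at the height of the clamped cell's axis, in the 15 mm square window of a black guard plate (40 mm wide, from x = -45 to -34.5 mm, top 58 mm above the fixture's underside). The plate stands 1.5 mm proud of the contact, so only the cell's button, through the window, can touch it. Origin: the tip of the dome, at fixture x = -36 mm
- plunger (a joint): sprung plunger, m: 0 = fully out (rest), grows as it is pushed back along fixture +x, at most 0.032. A clamped big cell holds it at 0.010. Spring: 4.5 N at 0 plus 150 N/m, so 6 N at 0.010 and 9.3 N at the end; always returns. An arm yields some millimetres under this load and the cell may creep in the grip: push until the plunger is far enough back. Friction at the two contacts can hold a clamped cell up off the cradle until it is pressed down
- plunger_face (a point): tip of the plunger's domed brass head (dome radius 11 mm, 22 mm in diameter), turned to the fixed contact; at rest at fixture x = +26 mm, z = 48 mm: the free gap at rest is 62 mm, 10 mm less than the cell's 72 mm, so the flat end must press the plunger back while the button end is still raised
- slim_cell: bystander: upright blue cell 18 mm in diameter, 65 mm tall; origin at the centre of its foot
- short_cell: bystander: upright blue cell 26 mm in diameter, 50 mm tall; origin at the centre of its foot
- reel: bystander: solder reel, 62 mm in diameter, 40 mm high, standing on a flange; origin at the centre of its underside
- flux_jar: bystander: round white jar 52 mm in diameter, 37 mm high; origin at the centre of its underside
- screwdriver: bystander: screwdriver 170 mm long lying on the mat, origin near its middle, x along it towards the tip
- circuit_board: bystander: circuit board 100 x 75 mm, parts up to 17 mm high; origin at the centre of its underside
- multimeter: bystander: multimeter lying on its back, 150 x 75 x 40 mm; origin at the centre of its underside
Mind the look-alikes: they are no part of the job. What is shaped like the cell but turquoise or yellow is not meant.

How it is judged:
By the outcome, as a careful person would: the job done as asked, in the order asked, and still so for the second after the job is handed in, with the robot touching nothing.
It also fails if it takes over 61 s, if anything falls off the work surface, if the arm or the gripper's body presses on something with over 40 N, if the wrist force passes 120 N, or if a joint passes its speed limit or range.

## Working session

There is one attempt and no reset: what is moved stays moved. The work goes in short steps, Python scripts to look and compute and a shell command to move; the robot and the scene stay as the last step left them, time stands still between calls to the robot, and variables do not carry over. Pictures are saved under pics/ and viewed, at most 10 in all, crops included, and the job is handed in when it is done.

```bash
ls; mkdir -p pics
python3 - <<'E'
from rig import bot, vision
import cv2
s=bot.state()
for k in ("time_s","tcp_pos","tool_rot","finger_gap","ft_force"): print(k,s[k])
for n in ("scene","side","wrist"):
    c=vision.camera(n)
    cv2.imwrite(f"pics/{n}0.png",c["image"][:,:,::-1])
    print(n,{k:v for k,v in c.items() if k!="image"})
E
```

```text
pics
time_s 0.0
tcp_pos [0.18251072 0.62328375 0.22145916]
tool_rot [[-9.59735707e-01  2.80904205e-01 -4.47770364e-04]
 [ 2.80904548e-01  9.59733941e-01 -1.84306425e-03]
 [-8.79840819e-05 -1.89463530e-03 -9.99998201e-01]]
finger_gap 0.0869852041531738
ft_force [0.78603332 0.02065698 0.1682219 ]
scene {'fovy': 54.160919368865784, 'cx': 318.52141358721155, 'cy': 229.89058326807813, 'origin': array([ 1.03195955, -0.40016351,  0.90617   ]), 'rotation': array([[ 0.65179032, -0.63382646,  0.41645336],
       [ 0.75832829,  0.53716796, -0.36930852],
       [ 0.01037211,  0.55652009,  0.83076941]])}
side {'fovy': 48.780959077386875, 'cx': 324.5152002743768, 'cy': 237.3889852402369, 'origin': array([0.51264523, 0.88183536, 0.62611887]), 'rotation': array([[-0.99506588,  0.05279677, -0.08400232],
       [-0.09919831, -0.51326011,  0.85248094],
       [ 0.0018932 ,  0.85660759,  0.51596498]])}
wrist {'fovy': 60.4022020019882, 'cx': 321.28702353337155, 'cy': 234.76982331055828, 'origin': array([0.10289478, 0.64725771, 0.38369609]), 'rotation': array([[ 0.28053555, -0.91490973, -0.29024125],
       [ 0.95984127,  0.26673031,  0.08694644],
       [-0.002132  , -0.3029771 ,  0.95299545]])}
```

View pics/scene0.png

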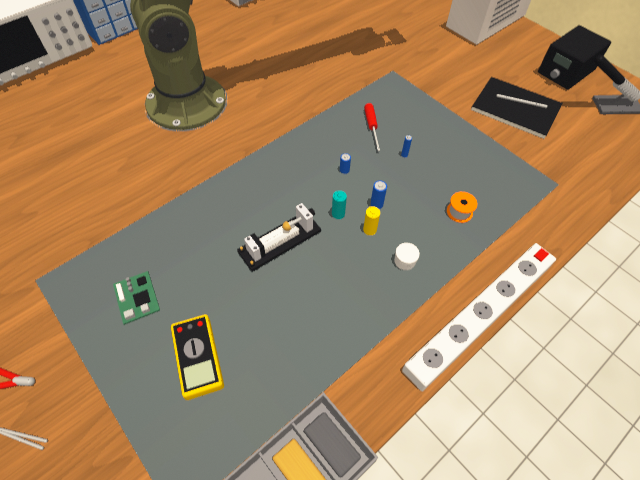

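View pics/side0.png

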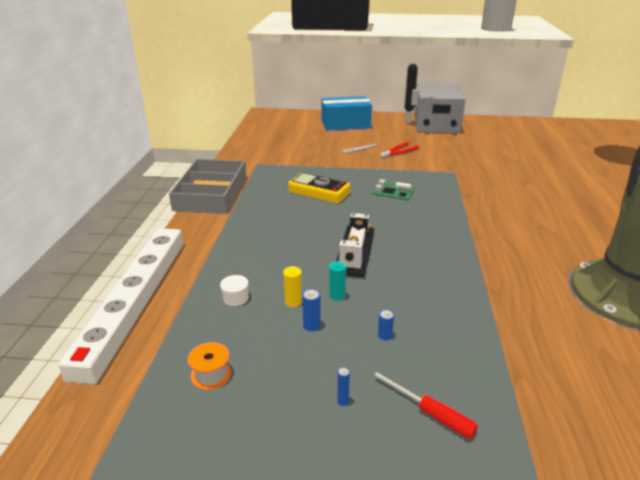

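```bash
cat > h.py <<'E'
import numpy as np, cv2
from rig import bot, vision
def f(c): return c["image"].shape[0]/2/np.tan(np.radians(c["fovy"])/2)
def proj(c,P):
    p=(np.atleast_2d(P)-c["origin"])@c["rotation"]
    return np.c_[c["cx"]+f(c)*p[:,0]/-p[:,2], c["cy"]+f(c)*p[:,1]/p[:,2]]
def onz(c,uv,z):
    u,v=uv; d=c["rotation"]@np.array([(u-c["cx"])/f(c),-(v-c["cy"])/f(c),-1])
    return c["origin"]+d*(z-c["origin"][2])/d[2]
def crop(c,x,y,w,h,s,name):
    im=cv2.resize(c["image"][y:y+h,x:x+w],None,fx=s,fy=s,interpolation=cv2.INTER_CUBIC)
    cv2.imwrite(name,im[:,:,::-1]); return im
E
python3 - <<'E'
from h import *
a=vision.camera("scene"); b=vision.camera("side")
A=crop(a,230,170,160,110,5,"pics/a1.png"); B=crop(b,270,200,130,140,4,"pics/b1.png")
for n,c,z,uv in (("cell top",a,.072,(379.5,184)),("cell top",b,.072,(312,294)),("foot",a,.002,(377,207)),("foot",b,.002,(312,327)),("post",a,.06,(252,241)),("housing",a,.07,(305,212)),("housing",b,.07,(354,246))):
    print(n,onz(c,uv,z).round(4))
E
```

```text
cell top [0.6082 0.1599 0.072 ]
cell top [0.6056 0.1566 0.072 ]
foot [0.6193 0.152  0.002 ]
foot [0.6057 0.1612 0.002 ]
post [ 0.5377 -0.1508  0.06  ]
housing [ 0.5576 -0.0203  0.07  ]
housing [ 0.5417 -0.01    0.07  ]
```

View pics/a1.png

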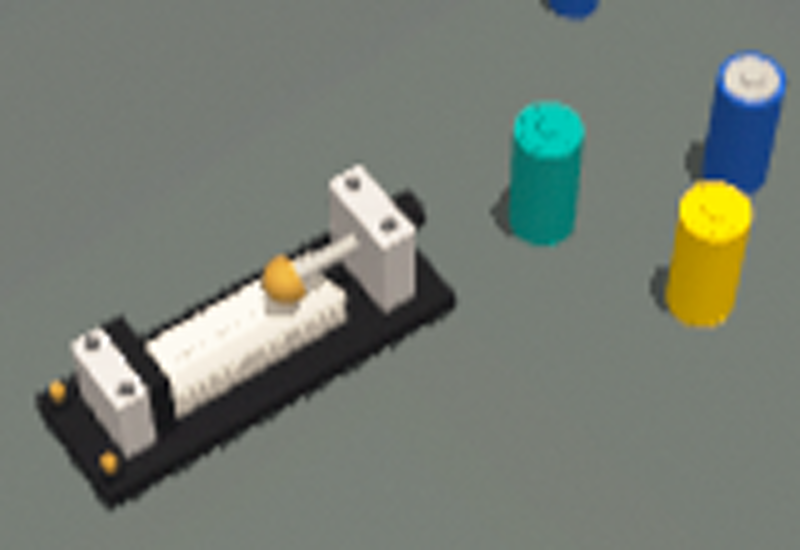

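View pics/b1.png

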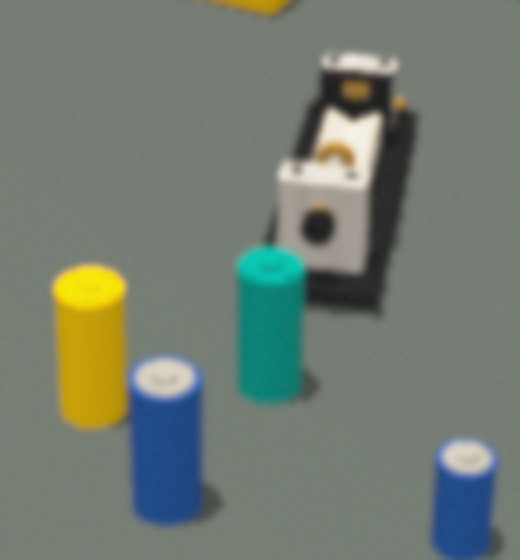

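```bash
cat > fit.py <<'E'
from h import *
from scipy.optimize import least_squares
a=vision.camera("scene"); b=vision.camera("side")
S=np.array([(-61,20,58,72,343),(-45,20,58,100,328),(-45,-20,58,152,392),(-61,-20,58,125,407),(74,22,68,330,180),(92,22,68,360,165),(92,-22,68,414,232),(74,-22,68,388,248),(-78,32,16,38,400),(-78,-32,16,112,495),(108,-32,16,455,290)],float)
D=np.array([(92,22,68,370,185),(92,-22,68,281,178),(-45,20,58,397,72),(-45,-20,58,323,68),(108,32,16,380,305)],float)
sets={"s":(a,S[:,:3]/1e3,S[:,3:]/5+[230,170]-[.4,.4]),"d":(b,D[:,:3]/1e3,D[:,3:]/4+[270,200]-[.4,.4])}
def W(p,P):
    R=np.array([[np.cos(p[2]),-np.sin(p[2]),0],[np.sin(p[2]),np.cos(p[2]),0],[0,0,1]]); return P@R.T+[p[0],p[1],.002]
for use in ("s","d","sd"):
    r=lambda p:np.concatenate([(proj(sets[k][0],W(p,sets[k][1]))-sets[k][2]).ravel() for k in use])
    o=least_squares(r,[.54,-.08,1.5],loss="soft_l1"); print(use,o.x[:2].round(4),np.degrees(o.x[2]).round(2),np.abs(r(o.x)).mean().round(2),np.abs(r(o.x)).max().round(2))
for n,z,u,v in (("cell",.072,(752,77),(166,378)),("turq",.072,(549,129),(270,265)),("yel",.072,(715,211),(90,287))):
    print(n,onz(a,(u[0]/5+229.6,u[1]/5+169.6),z).round(4),onz(b,(v[0]/4+269.6,v[1]/4+199.6),z).round(4))
E
python3 fit.py
```

```text
s [ 0.5464 -0.1014] 85.35 0.5 0.99
d [ 0.5401 -0.1029] 84.99 0.53 2.55
sd [ 0.5447 -0.1014] 85.98 0.91 2.7
cell [0.611  0.1587 0.072 ] [0.6071 0.1571 0.072 ]
turq [0.5733 0.0674 0.072 ] [0.5693 0.0662 0.072 ]
yel [0.6544 0.0926 0.072 ] [0.65   0.0925 0.072 ]
```

```bash
R='{"tx":3.55,"ty":-3.88,"twist":-0.114}'
python3 -m creep '[{"tx":3.55,"ty":-3.88,"twist":-0.114},{"tx":3.55,"ty":-3.88,"twist":-0.114},{"tx":3.55,"ty":-3.88,"twist":-0.114},{"tx":3.55,"ty":-3.88,"twist":-0.114},{"tx":3.55,"ty":-3.88,"twist":-0.114}]' 20
python3 -m creep '[{"tx":3.55,"ty":-3.88,"twist":-0.114},{"tx":3.55,"ty":-3.88,"twist":-0.114},{"tx":3.55,"ty":-3.88,"twist":-0.114},{"tx":3.55,"ty":-3.88,"twist":-0.114},{"tx":3.55,"ty":-3.88,"twist":-0.114}]'
python3 -m creep '[{"tx":3.55,"ty":-3.88,"twist":-0.114},{"tx":3.55,"ty":-3.88,"twist":-0.114},{"tz":0}]'
python3 - <<'E'
from h import *
s=bot.state(); print(s["time_s"],s["tcp_pos"],s["tool_rot"][:,1],s["qpos"])
c=vision.camera("wrist"); cv2.imwrite("pics/w1.png",c["image"][:,:,::-1])
print(c["origin"],proj(c,[[.609,.158,.072],[.609,.158,.002],s["tcp_pos"]]))
E
```

```text
0.35 [0.18260865 0.62370651 0.22231021] [ 2.80934777e-01  9.59726781e-01 -3.96167447e-04] [-72.87405099  18.40426569  -4.0186411   83.12312962   1.29578584
  78.54051717  -3.26176348]
[0.10293172 0.64742903 0.38445265] [[ 43.81231613 657.51573171]
 [ 77.29784398 590.76335611]
 [320.62407707 303.85124514]]invalid input
invalid input
invalid input
```

View pics/w1.png

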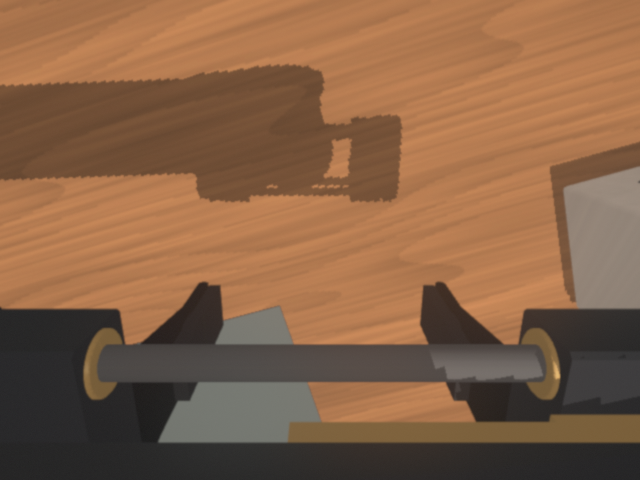

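```bash
python3 -m creep '[{"tx":3.55,"ty":-3.88,"tz":0,"twist":-0.114,"jaw":8.7}]'; python3 -m creep -h | head; python3 -m creep '[{"tx":3.55,"ty":-3.88,"tz":0,"twist":-0.114,"jaw":8.7}]' 20
```

```text
time_s: 0.52
tcp_pos: [0.2137, 0.5873, 0.2219]
tool_rot: [[-0.924, 0.383, -0.003], [0.383, 0.924, 0.001], [0.003, 0.0, -1.0]]
ft_force: [1.0, -0.5, -0.2]
finger_gap: 0.0868
finger_force: 0.0
time_s: 0.65
tcp_pos: [0.2541, 0.5455, 0.2224]
tool_rot: [[-0.87, 0.492, 0.0], [0.492, 0.87, -0.0], [-0.0, 0.0, -1.0]]
ft_force: [0.8, -0.2, -0.8]
finger_gap: 0.0868
finger_force: 0.0invalid input: not JSON, or not a number
```

```bash
python3 -m creep '[{"tx":3.55,"ty":-3.88,"tz":0,"twist":-0.114,"jaw":8.7},{"tx":3.55,"ty":-3.88,"tz":0,"twist":-0.114,"jaw":8.7},{"tx":3.55,"ty":-3.88,"tz":0,"twist":-0.114,"jaw":8.7},{"tx":3.55,"ty":-3.88,"tz":0,"twist":-0.114,"jaw":8.7},{"tx":3.55,"ty":-3.88,"tz":0,"twist":-0.114,"jaw":8.7}]'
python3 -m creep '[{"tx":3.55,"ty":-3.88,"tz":0,"twist":-0.114,"jaw":8.7},{"tx":3.55,"ty":-3.88,"tz":0,"twist":-0.114,"jaw":8.7},{"tx":3.55,"ty":-3.88,"tz":0,"twist":-0.114,"jaw":8.7},{"tx":3.55,"ty":-3.88,"tz":0,"twist":-0.114,"jaw":8.7},{"tx":0,"ty":0,"tz":0,"twist":0,"jaw":8.7}]'
python3 - <<'E'
from h import *
s=bot.state(); print(s["time_s"],s["tcp_pos"],s["tool_rot"][:,1],s["qpos"])
c=vision.camera("wrist"); cv2.imwrite("pics/w2.png",c["image"][:,:,::-1])
print(c["origin"],proj(c,[[.609,.158,.072],[.609,.158,.002],s["tcp_pos"]]))
E
```

```text
time_s: 1.27
tcp_pos: [0.4322, 0.3509, 0.2229]
tool_rot: [[-0.466, 0.885, 0.001], [0.885, 0.466, 0.001], [0.0, 0.001, -1.0]]
ft_force: [-0.4, -0.0, -0.2]
finger_gap: 0.0868
finger_force: 0.0
time_s: 1.9
tcp_pos: [0.576, 0.1912, 0.2227]
tool_rot: [[-0.023, 1.0, 0.002], [1.0, 0.023, -0.003], [-0.003, 0.002, -1.0]]
ft_force: [-0.9, -0.3, -0.4]
finger_gap: 0.0869
finger_force: 0.0
1.9 [0.57598544 0.19119923 0.22274197] [0.99974017 0.02272104 0.00183187] [-41.09124568  13.48624754  23.86532837  90.52231341  -5.35615251
  77.10972239 -15.31797641]
[0.57430305 0.27541348 0.38461919] [[359.9506889  255.66688878]
 [353.3617269  230.15355858]
 [319.88557106 305.15132587]]
```

View pics/w2.png

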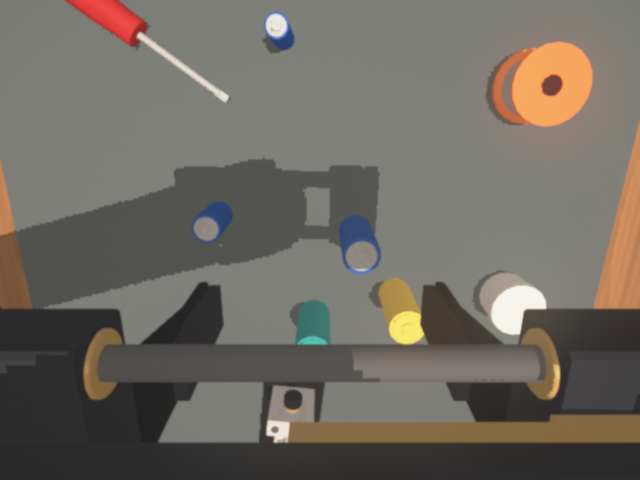

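```bash
python3 -m creep '[{"tx":3.35,"ty":-3.4,"tz":0,"twist":-0.1,"jaw":8.7},{"tx":0,"ty":0,"tz":-5,"twist":0,"jaw":8.7},{"tx":0,"ty":0,"tz":-5,"twist":0,"jaw":8.7},{"tx":0,"ty":0,"tz":-4,"twist":0,"jaw":8.7},{"tx":0,"ty":0,"tz":0,"twist":0,"jaw":8.7}]' 20
python3 - <<'E'
from h import *
s=bot.state(); t=s["tcp_pos"]; print(t)
for n in ("wrist","side","scene"):
    c=vision.camera(n); m=c["image"].astype(int)
    print(n,c["origin"],proj(c,[[.6095,.157,.072],t]))
    if n=="wrist": cv2.imwrite("pics/w3.png",c["image"][:,:,::-1])
E
```

```text
time_s: 2.58
tcp_pos: [0.6031, 0.1642, 0.0792]
tool_rot: [[0.065, 0.998, -0.007], [0.998, -0.065, -0.002], [-0.002, -0.007, -1.0]]
ft_force: [0.1, 0.5, 0.2]
finger_gap: 0.087
finger_force: 0.0
[0.60305606 0.16421063 0.07916603]
wrist [0.6101698  0.24811013 0.2411056 ] [[335.21444017 311.36603797]
 [319.98043659 305.31320037]]
side [0.51264523 0.88183536 0.62611887] [[309.70095057 293.99102699]
 [312.88290557 293.41170988]]
scene [ 1.03195955 -0.40016351  0.90617   ] [[379.01627424 184.98032435]
 [379.63703117 179.73450728]]
```

View pics/w3.png

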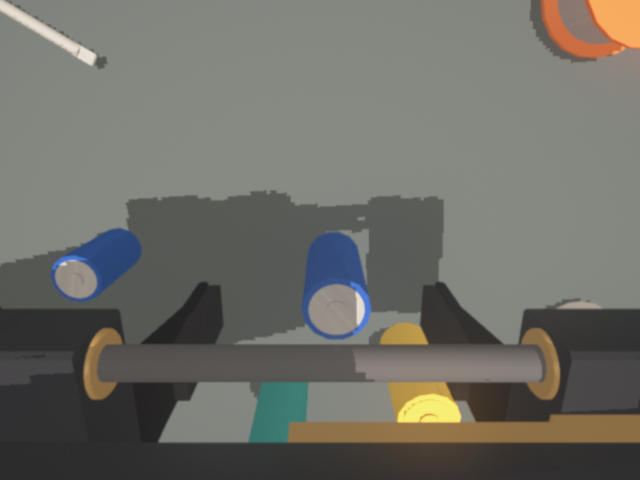

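```bash
python3 -m creep '[{"tx":0.7,"ty":-0.6,"tz":0,"twist":0,"jaw":8.7},{"tx":0,"ty":0,"tz":-3,"twist":0,"jaw":8.7},{"tx":0,"ty":0,"tz":-1.9,"twist":0,"jaw":8.7},{"tx":0,"ty":0,"tz":0,"twist":0,"jaw":3},{"tx":0,"ty":0,"tz":0,"twist":0,"jaw":3}]' 20
python3 -m creep '[{"tx":0,"ty":0,"tz":0,"twist":0,"jaw":2.5},{"tx":0,"ty":0,"tz":0,"twist":0,"jaw":2.5},{"tx":0,"ty":0,"tz":0,"twist":0,"jaw":2.5}]'
```

```text
time_s: 3.35
tcp_pos: [0.6144, 0.1571, 0.0345]
tool_rot: [[0.068, 0.998, 0.001], [0.998, -0.068, 0.0], [0.0, 0.001, -1.0]]
ft_force: [0.2, -0.3, 0.9]
finger_gap: 0.0746
finger_force: 0.0
time_s: 3.72
tcp_pos: [0.6138, 0.1572, 0.034]
tool_rot: [[0.068, 0.998, 0.001], [0.998, -0.068, 0.0], [0.0, 0.001, -1.0]]
ft_force: [-0.1, 0.1, 0.6]
finger_gap: 0.0453
finger_force: 0.0
```

```bash
python3 -m creep '[{"tx":-0.35,"ty":0.05,"tz":-0.4,"twist":0,"jaw":4.3},{"tx":0,"ty":0,"tz":0,"twist":0,"jaw":2.5},{"tx":0,"ty":0,"tz":0,"twist":0,"jaw":2.5},{"tx":0,"ty":0,"tz":0,"twist":0,"jaw":2.5},{"tx":0,"ty":0,"tz":0,"twist":0,"jaw":2.5}]' 25
```

```text
time_s: 4.35
tcp_pos: [0.61, 0.1576, 0.0294]
tool_rot: [[0.068, 0.998, -0.0], [0.998, -0.068, -0.0], [-0.0, -0.0, -1.0]]
ft_force: [0.1, 0.0, -0.9]
finger_gap: 0.0315
finger_force: 25.0
```

```bash
python3 -m creep '[{"tx":0,"ty":0,"tz":3,"twist":0,"jaw":2.5},{"tx":0,"ty":0,"tz":5,"twist":0,"jaw":2.5},{"tx":0,"ty":0,"tz":5,"twist":0,"jaw":2.5},{"tx":0,"ty":0,"tz":4,"twist":0,"jaw":2.5},{"tx":-1,"ty":-5,"tz":0,"twist":0,"jaw":2.5}]'
python3 -m creep '[{"tx":-1,"ty":-5,"tz":0,"twist":0,"jaw":2.5},{"tx":-1,"ty":-5.2,"tz":0,"twist":0,"jaw":2.5},{"tx":-1,"ty":-5.2,"tz":0,"twist":0,"jaw":2.5},{"tx":-1,"ty":-5.2,"tz":0,"twist":0,"jaw":2.5},{"tx":-1,"ty":-5.2,"tz":0,"twist":0,"jaw":2.5}]'
python3 -m creep '[{"tx":-1,"ty":-5,"tz":0,"twist":0,"jaw":2.5},{"tx":0,"ty":-3,"tz":0,"twist":0,"jaw":2.5},{"tx":0,"ty":0,"tz":0,"twist":0,"jaw":2.5},{"tx":0,"ty":0,"tz":0,"twist":0,"jaw":2.5}]'
python3 - <<'E'
from h import *
c=vision.camera("wrist"); cv2.imwrite("pics/w4.png",c["image"][:,:,::-1]); np.savez("w4.npz",**c)
E
```

```text
time_s: 4.97
tcp_pos: [0.6025, 0.1128, 0.2034]
tool_rot: [[0.06, 0.998, 0.007], [0.998, -0.06, 0.004], [0.005, 0.007, -1.0]]
ft_force: [0.8, -1.6, -2.1]
finger_gap: 0.0318
finger_force: 25.0
time_s: 5.6
tcp_pos: [0.5496, -0.1522, 0.1996]
tool_rot: [[0.068, 0.998, 0.001], [0.998, -0.068, 0.0], [0.0, 0.001, -1.0]]
ft_force: [-0.5, -0.8, -2.1]
finger_gap: 0.0315
finger_force: 25.0
time_s: 6.1
tcp_pos: [0.5403, -0.2293, 0.1993]
tool_rot: [[0.067, 0.998, -0.0], [0.998, -0.067, 0.001], [0.001, -0.0, -1.0]]
ft_force: [0.2, 0.3, -2.1]
finger_gap: 0.0316
finger_force: 25.0
```

View pics/w4.png

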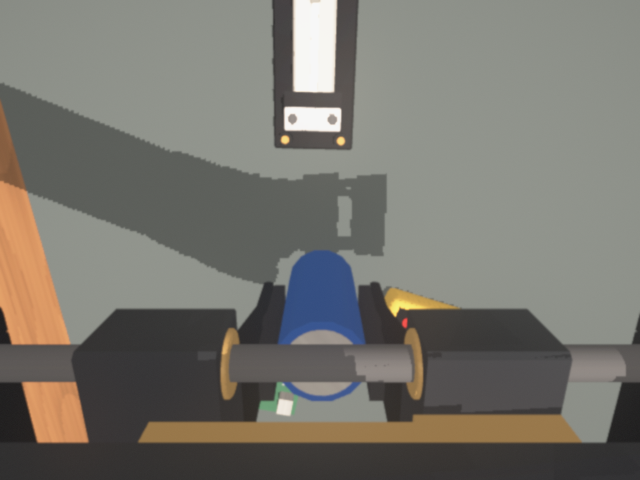

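```bash
cat > fitw.py <<'E'
from h import *
from scipy.optimize import least_squares
c=dict(np.load("w4.npz"))
print(c["origin"])
P=np.array([(-78,32,16,275.5,147.5),(-78,-32,16,352,149.5),(-61,20,58,285,131),(-61,-20,58,341,132),(-45,20,58,285,107.5),(-45,-20,58,341,108),(-70,22,27,285,140),(-70,-22,27,341,141),(-34,15.5,38.5,292.5,92.5),(-34,-15.5,38.5,336.5,92.5)],float)
E=np.array([(32,16,274,2),(-32,16,357,2),(15.5,38.5,293,2),(-15.5,38.5,336,2)],float)
def W(p,Q):
    k,s=np.cos(p[2]),np.sin(p[2]); return Q@np.array([[k,-s,0],[s,k,0],[0,0,1]]).T+[p[0],p[1],.002]
def r(p):
    q=[(proj(c,W(p,P[:,:3]/1e3))-P[:,3:]).ravel()]
    Q=np.c_[p[3:],E[:,:2]/1e3]; q.append((proj(c,W(p,Q))-E[:,2:]).ravel()); return np.concatenate(q)
o=least_squares(r,[.545,-.1014,1.5]+[.03]*4,loss="soft_l1")
print(o.x[:2],np.degrees(o.x[2]),o.x[3:].round(3)); print(r(o.x).reshape(-1,2).round(1).tolist())
E
python3 fitw.py
```

```text
[ 0.54650556 -0.14592478  0.36147523]
[ 0.5444148  -0.10311236] 85.21010917783823 [0.029 0.03  0.025 0.025]
[[-0.9, 1.3], [0.6, 0.6], [-0.3, -0.2], [0.0, -0.2], [-0.5, -0.2], [0.7, 0.3], [0.6, 0.1], [0.4, 0.1], [0.2, -1.0], [-1.7, -0.2], [-1.9, 0.0], [1.4, 0.0], [-0.7, 0.0], [1.1, 0.0]]
```

```bash
cat > go.py <<'E'
import sys; from h import *
F=np.array([.5444,-.1031]); q=np.radians(85.21); X=np.array([np.cos(q),np.sin(q)]); Y=np.array([-X[1],X[0]])
s=bot.state(); t=np.array(s["tcp_pos"]); d=t[:2]-F
print("t",round(s["time_s"],2),"pad fixt mm",np.round(np.array([d@X,d@Y,t[2]+.017])*1e3,1),"gap",round(s["finger_gap"]*1e3,1),"ff",round(s["finger_force"],1),"ft(fix)",np.round([s["ft_force"][:2]@X,s["ft_force"][:2]@Y,s["ft_force"][2]],1))
def delta(x,y,z):
    w=np.r_[F+X*x/1e3+Y*y/1e3,(z-17)/1e3]; return ((w-t)*100).round(2)
if __name__=="__main__":
    for a in sys.argv[1:]: print(a,"shift cm",delta(*map(float,a.split(","))))
E
python3 go.py=-1 2>/dev/null; python3 go.py -8,0,115 -14,0,91 -34,0,90
```

```text
t 6.15 pad fixt mm [-125.6   -6.7  216.3] gap 31.6 ff 25.0 ft(fix) [ 0.1 -0.8 -1. ]
-8,0,115 shift cm [  0.32  11.77 -10.13]
-14,0,91 shift cm [  0.27  11.17 -12.53]
-34,0,90 shift cm [  0.1    9.18 -12.63]
```

```bash
python3 -m creep '[{"tx":0.1,"ty":4,"tz":-1,"twist":-0.017,"jaw":2.5},{"tx":0.1,"ty":4,"tz":-2,"twist":0,"jaw":2.5},{"tx":0.1,"ty":3.8,"tz":-3,"twist":0,"jaw":2.5},{"tx":0,"ty":0,"tz":-4,"twist":0,"jaw":2.5},{"tx":0,"ty":0,"tz":0,"twist":0,"jaw":2.5}]' 15
python3 go.py -12,0,91 -22,0,90
```

```text
time_s: 6.78
tcp_pos: [0.5406, -0.11, 0.0969]
tool_rot: [[0.082, 0.997, -0.007], [0.997, -0.082, 0.0], [-0.0, -0.007, -1.0]]
ft_force: [-0.1, 0.1, -1.0]
finger_gap: 0.0319
finger_force: 15.0
t 6.78 pad fixt mm [ -7.2   3.2 113.9] gap 31.9 ff 15.0 ft(fix) [ 0.1  0.1 -1. ]
-12,0,91 shift cm [ 0.28 -0.5  -2.29]
-22,0,90 shift cm [ 0.2  -1.5  -2.39]
```

```bash
python3 -m creep '[{"tx":0.28,"ty":-0.3,"tz":-1.2,"twist":0,"jaw":2.5},{"tx":0,"ty":-0.2,"tz":-1.1,"twist":0,"jaw":2.5},{"tx":0,"ty":0,"tz":0,"twist":0,"jaw":2.5}]'
python3 go.py -20,0,90 -48,0,87
```

```text
time_s: 7.15
tcp_pos: [0.5455, -0.1182, 0.0762]
tool_rot: [[0.086, 0.996, -0.001], [0.996, -0.086, -0.0], [-0.0, -0.001, -1.0]]
ft_force: [-0.3, 0.1, -1.3]
finger_gap: 0.0314
finger_force: 15.0
t 7.15 pad fixt mm [-15.   -2.4  93.2] gap 31.4 ff 15.0 ft(fix) [ 0.1  0.3 -1.3]
-20,0,90 shift cm [-0.28 -0.48 -0.32]
-48,0,87 shift cm [-0.51 -3.27 -0.62]
```

```bash
python3 -m creep '[{"tx":-0.2,"ty":-0.5,"tz":-0.2,"twist":0,"jaw":2.5},{"tx":0,"ty":-0.4,"tz":0,"twist":0,"jaw":2.5},{"tx":0,"ty":-0.4,"tz":0,"twist":0,"jaw":2.5},{"tx":0,"ty":-0.4,"tz":-0.1,"twist":0,"jaw":2.5},{"tx":0,"ty":-0.4,"tz":-0.1,"twist":0,"jaw":2.5}]'
python3 go.py -48,0,88
python3 -m creep '[{"tx":-0.05,"ty":-0.4,"tz":0,"twist":0,"jaw":2.5},{"tx":0,"ty":-0.4,"tz":-0.1,"twist":0,"jaw":2.5},{"tx":0,"ty":-0.4,"tz":0,"twist":0,"jaw":2.5},{"tx":0,"ty":0,"tz":0,"twist":0,"jaw":2.5}]'
python3 go.py -48,0,88
python3 - <<'E'
from h import *
a=vision.camera("scene"); b=vision.camera("side")
A=crop(a,200,150,130,130,4,"pics/a2.png"); B=crop(b,310,180,70,130,4,"pics/b2.png")
cv2.imwrite("pics/ab2.png",np.hstack([A,B])[:,:,::-1])
E
```

```text
time_s: 7.78
tcp_pos: [0.5452, -0.134, 0.0741]
tool_rot: [[0.082, 0.997, 0.002], [0.997, -0.082, 0.007], [0.007, 0.001, -1.0]]
ft_force: [-1.7, 9.0, 6.2]
finger_gap: 0.0317
finger_force: 15.0
t 7.78 pad fixt mm [-30.7  -3.4  91.1] gap 31.7 ff 15.0 ft(fix) [8.9 2.4 6.2]
-48,0,88 shift cm [-0.48 -1.7  -0.31]
time_s: 8.28
tcp_pos: [0.5439, -0.1511, 0.072]
tool_rot: [[0.086, 0.996, 0.001], [0.996, -0.086, -0.0], [-0.0, 0.001, -1.0]]
ft_force: [0.8, 1.7, -0.8]
finger_gap: 0.0316
finger_force: 14.9
t 8.28 pad fixt mm [-47.8  -3.5  89. ] gap 31.6 ff 14.9 ft(fix) [ 1.7 -0.7 -0.8]
-48,0,88 shift cm [-0.35  0.01 -0.1 ]
```

View pics/ab2.png

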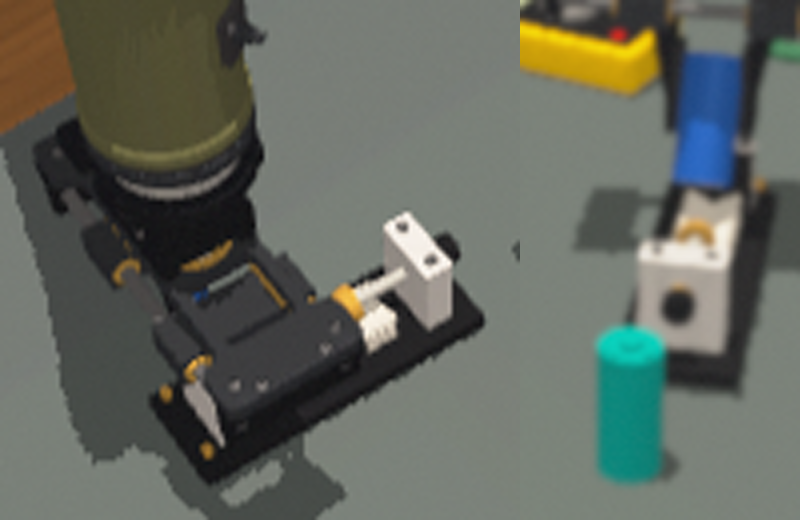

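```bash
cat > tilt.py <<'E'
from go import *
def cyl(px,py,pz,phi,h):
    a=np.radians(phi); u=np.array([-np.cos(a),0,np.sin(a)]); v=np.array([np.sin(a),0,np.cos(a)]); w=np.array([0,1,0]); c=np.array([px,py,pz])
    k=np.linspace(0,2*np.pi,40); P=[c+(l-h)*u+16*(np.outer(np.cos(k),v)+np.outer(np.sin(k),w)) for l in (0,70)]
    P=np.vstack(P)/1e3; return np.c_[F+P[:,:1]*X+P[:,1:2]*Y,P[:,2]+.002]
def tilt(h=46.4,save=None):
    b=vision.camera("side"); hsv=cv2.cvtColor(b["image"],cv2.COLOR_RGB2HSV)
    m=cv2.inRange(hsv,(105,120,40),(125,255,255)); m[:,:300]=0; m[:,400:]=0; m[275:]=0
    ys,xs=np.nonzero(m); print("blue rows",ys.min(),ys.max(),"cols",xs.min(),xs.max())
    d=t[:2]-F; p=np.array([d@X,d@Y,t[2]+.017])*1e3
    best=[]
    for phi in range(-10,95,3):
        q=proj(b,cyl(*p,phi,h)); hull=cv2.convexHull(q.astype(np.float32)).astype(np.int32)
        z=np.zeros(m.shape,np.uint8); cv2.fillPoly(z,[hull],255)
        best.append(((z&m>0).sum()/((z|m)>0).sum(),phi,int(q[:,1].max()),int(q[:,1].min())))
    print([tuple(np.round(x,2)) for x in sorted(best)[::-1][:4]])
    if save: cv2.imwrite(save,m)
if __name__=="__main__": tilt()
E
python3 tilt.py
```

```text
t 8.38 pad fixt mm [-47.8  -3.5  88.9] gap 31.2 ff 15.0 ft(fix) [1.7 0.3 0.2]
blue rows 194 226 cols 349 365
[(np.float64(0.82), np.float64(65.0), np.float64(225.0), np.float64(192.0)), (np.float64(0.82), np.float64(89.0), np.float64(226.0), np.float64(191.0)), (np.float64(0.82), np.float64(68.0), np.float64(225.0), np.float64(192.0)), (np.float64(0.81), np.float64(56.0), np.float64(225.0), np.float64(192.0))]
```

```bash
cat >> tilt.py <<'E'
def wt(h=46.4):
    b=vision.camera("wrist"); hsv=cv2.cvtColor(b["image"],cv2.COLOR_RGB2HSV)
    m=cv2.inRange(hsv,(105,120,30),(125,255,255)); m[345:]=0; m[:,:270]=0; m[:,375:]=0
    ys,xs=np.nonzero(m); print("wrist blue top row",ys.min(),"row widths",{r:(xs[ys==r].min(),xs[ys==r].max()) for r in range(ys.min()+3,345,12) if (ys==r).any()})
    d=t[:2]-F; p=np.array([d@X,d@Y,t[2]+.017])*1e3
    for phi in range(-10,95,10):
        q=proj(b,cyl(*p,phi,h)); print(phi,"flat end rows",q[:40,1].min().round(),q[:40,1].max().round(),"all",q[:,1].min().round(),"cols",q[:40,0].min().round(),q[:40,0].max().round(), end="; ")
    r=b["image"][180:345,int(xs.mean())]; print("\ncol profile",[(180+i*6,*map(int,v)) for i,v in enumerate(r[::6])])
wt()
E
python3 tilt.py | sed 's/np.float64//g; s/np.int64//g'
```

```text
t 8.43 pad fixt mm [-47.7  -3.4  88.9] gap 31.5 ff 15.0 ft(fix) [ 1.6 -0.2  0.8]
blue rows 194 226 cols 349 365
[((0.83), (65.0), (225.0), (192.0)), ((0.83), (74.0), (226.0), (191.0)), ((0.82), (89.0), (226.0), (191.0)), ((0.82), (62.0), (225.0), (192.0))]
wrist blue top row 195 row widths {198: ((305), (339)), 210: ((290), (354)), 222: ((287), (357)), 234: ((286), (357)), 246: ((285), (358)), 258: ((283), (359)), 270: ((282), (360)), 282: ((281), (361)), 294: ((280), (362)), 306: ((279), (363)), 318: ((278), (364)), 330: ((278), (365)), 342: ((277), (365))}
-10 flat end rows 203.0 244.0 all 203.0 cols 272.0 367.0; 0 flat end rows 203.0 226.0 all 203.0 cols 275.0 364.0; 10 flat end rows 207.0 213.0 all 207.0 cols 277.0 362.0; 20 flat end rows 206.0 214.0 all 206.0 cols 279.0 360.0; 30 flat end rows 203.0 223.0 all 203.0 cols 281.0 358.0; 40 flat end rows 204.0 234.0 all 204.0 cols 283.0 357.0; 50 flat end rows 208.0 247.0 all 208.0 cols 284.0 355.0; 60 flat end rows 215.0 261.0 all 215.0 cols 286.0 354.0; 70 flat end rows 225.0 276.0 all 225.0 cols 287.0 353.0; 80 flat end rows 237.0 292.0 all 237.0 cols 288.0 352.0; 90 flat end rows 250.0 308.0 all 250.0 cols 288.0 352.0; 
col profile [(180, 247, 246, 243), (186, 220, 208, 192), (192, 211, 200, 192), (198, 100, 128, 200), (204, 97, 126, 199), (210, 93, 124, 199), (216, 90, 122, 198), (222, 87, 122, 198), (228, 84, 120, 198), (234, 80, 119, 198), (240, 77, 116, 196), (246, 75, 116, 197), (252, 71, 111, 190), (258, 58, 88, 147), (264, 57, 88, 147), (270, 57, 88, 147), (276, 56, 88, 147), (282, 55, 87, 146), (288, 54, 86, 146), (294, 54, 87, 146), (300, 53, 86, 145), (306, 55, 86, 146), (312, 55, 87, 145), (318, 54, 86, 145), (324, 55, 87, 145), (330, 55, 86, 144), (336, 56, 87, 144), (342, 57, 87, 144)]
```

```bash
python3 -m creep '[{"tx":0,"ty":0,"tz":0.5,"twist":0,"jaw":2.3},{"tx":-0.1,"ty":1,"tz":0.5,"twist":0,"jaw":2.3},{"tx":0,"ty":1,"tz":0,"twist":0,"jaw":2.3},{"tx":0,"ty":0.8,"tz":0,"twist":0,"jaw":2.3},{"tx":0,"ty":0,"tz":0,"twist":0,"jaw":2.3}]' 50
python3 tilt.py | sed 's/np.float64//g; s/np.int64//g' | head -5; python3 go.py -19,0,81
```

```text
time_s: 9.15
tcp_pos: [0.5424, -0.1211, 0.0814]
tool_rot: [[0.083, 0.997, -0.0], [0.997, -0.083, 0.0], [0.0, -0.0, -1.0]]
ft_force: [0.6, 0.0, -1.4]
finger_gap: 0.0305
finger_force: 50.1
t 9.15 pad fixt mm [-18.1   0.5  98.4] gap 30.5 ff 50.1 ft(fix) [ 0.1 -0.5 -1.4]
blue rows 196 228 cols 348 365
[((0.84), (65.0), (228.0), (194.0)), ((0.84), (62.0), (228.0), (194.0)), ((0.83), (59.0), (228.0), (194.0)), ((0.83), (56.0), (228.0), (194.0))]
wrist blue top row 196 row widths {199: ((303), (340)), 211: ((288), (354)), 223: ((286), (356)), 235: ((285), (357)), 247: ((284), (358)), 259: ((283), (359)), 271: ((282), (360)), 283: ((281), (361)), 295: ((280), (362)), 307: ((279), (363)), 319: ((279), (364)), 331: ((278), (365)), 343: ((278), (363))}
-10 flat end rows 201.0 241.0 all 201.0 cols 272.0 367.0; 0 flat end rows 201.0 223.0 all 201.0 cols 275.0 364.0; 10 flat end rows 205.0 211.0 all 205.0 cols 277.0 362.0; 20 flat end rows 203.0 212.0 all 203.0 cols 279.0 360.0; 30 flat end rows 200.0 221.0 all 200.0 cols 281.0 358.0; 40 flat end rows 201.0 232.0 all 201.0 cols 283.0 357.0; 50 flat end rows 206.0 245.0 all 206.0 cols 284.0 355.0; 60 flat end rows 213.0 259.0 all 213.0 cols 286.0 354.0; 70 flat end rows 223.0 274.0 all 223.0 cols 287.0 353.0; 80 flat end rows 235.0 290.0 all 235.0 cols 288.0 352.0; 90 flat end rows 248.0 307.0 all 248.0 cols 288.0 352.0; 
t 9.25 pad fixt mm [-19.5   0.4  98.5] gap 30.4 ff 50.1 ft(fix) [-1.   0.6 -1.8]
-19,0,81 shift cm [ 0.05  0.05 -1.75]
```

```bash
sed -i '/^wt()$/d; /^if __name__/d' tilt.py
cat > tf.py <<'E'
from tilt import *
def fit(hs=range(40,58,1)):
    b=vision.camera("wrist"); hsv=cv2.cvtColor(b["image"],cv2.COLOR_RGB2HSV)
    m=cv2.inRange(hsv,(105,120,30),(125,255,255)); m[:,:270]=0; m[:,375:]=0; m=m[:300]
    d=t[:2]-F; p=np.array([d@X,d@Y,t[2]+.017])*1e3; out=[]
    for h in hs:
        for phi in range(-6,92,2):
            q=proj(b,cyl(*p,phi,h)); z=np.zeros((480,640),np.uint8)
            cv2.fillPoly(z,[np.round(cv2.convexHull(q.astype(np.float32))*16).astype(np.int32)],255,shift=4); z=z[:300]
            out.append((round(float((z&m>0).sum()/((z|m)>0).sum()),3),phi,h))
    print(sorted(out)[::-1][:8]); return m
if __name__=="__main__": fit()
E
python3 tf.py
```

```text
t 9.25 pad fixt mm [-19.5   0.4  98.5] gap 30.4 ff 50.1 ft(fix) [-1.   0.6 -1.8]
[(0.965, 50, 53), (0.964, 48, 52), (0.962, 56, 56), (0.962, 54, 55), (0.961, 52, 54), (0.957, 50, 52), (0.957, 44, 50), (0.957, 42, 50)]
```

```bash
python3 -m creep '[{"tx":0,"ty":0.4,"tz":-0.6,"twist":0,"jaw":2.3},{"tx":0,"ty":0,"tz":-0.6,"twist":0,"jaw":2.3},{"tx":0,"ty":0,"tz":-0.3,"twist":0,"jaw":2.3},{"tx":0,"ty":0,"tz":0,"twist":0,"jaw":2.3}]' 25
python3 tf.py; python3 go.py -14,0,82 -21,0,76
```

```text
time_s: 9.8
tcp_pos: [0.5424, -0.1196, 0.0669]
tool_rot: [[0.086, 0.996, 0.0], [0.996, -0.086, -0.001], [-0.001, 0.0, -1.0]]
ft_force: [-1.5, -2.8, 3.4]
finger_gap: 0.031
finger_force: 25.0
t 9.8 pad fixt mm [-16.6   0.6  83.9] gap 31.0 ff 25.0 ft(fix) [-2.9  1.2  3.4]
[(0.966, 48, 53), (0.963, 44, 52), (0.963, 42, 51), (0.961, 44, 51), (0.96, 50, 54), (0.959, 46, 52), (0.958, 48, 54), (0.958, 46, 53)]
t 9.85 pad fixt mm [-16.5   0.6  83.9] gap 30.9 ff 25.0 ft(fix) [-3.2  2.   3.1]
-14,0,82 shift cm [ 0.08  0.25 -0.19]
-21,0,76 shift cm [ 0.02 -0.45 -0.79]
```

```bash
python3 -m creep '[{"tx":0,"ty":-0.1,"tz":-0.25,"twist":0,"jaw":2.3},{"tx":0,"ty":-0.1,"tz":-0.25,"twist":0,"jaw":2.3},{"tx":0,"ty":-0.1,"tz":-0.25,"twist":0,"jaw":2.3},{"tx":0,"ty":0,"tz":0,"twist":0,"jaw":2.3}]'
python3 tf.py; python3 go.py -21,0,76
```

```text
time_s: 10.35
tcp_pos: [0.5427, -0.1234, 0.0596]
tool_rot: [[0.086, 0.996, 0.001], [0.996, -0.086, -0.002], [-0.002, 0.001, -1.0]]
ft_force: [-2.1, -5.0, 4.1]
finger_gap: 0.0311
finger_force: 25.0
t 10.35 pad fixt mm [-20.4   0.   76.6] gap 31.1 ff 25.0 ft(fix) [-5.2  1.7  4.1]
[(0.964, 40, 56), (0.964, 36, 55), (0.963, 34, 54), (0.961, 40, 55), (0.961, 38, 55), (0.961, 36, 54), (0.961, 32, 54), (0.957, 44, 57)]
t 10.4 pad fixt mm [-20.3   0.   76.7] gap 30.8 ff 25.0 ft(fix) [-5.3  1.7  4.7]
-21,0,76 shift cm [-0.   -0.07 -0.07]
```

```bash
python3 -m creep '[{"tx":0,"ty":0,"tz":0,"twist":0,"jaw":2.3},{"tx":0.04,"ty":0.5,"tz":0,"twist":0,"jaw":2.3},{"tx":0.04,"ty":0.5,"tz":0,"twist":0,"jaw":2.3},{"tx":0.04,"ty":0.5,"tz":0,"twist":0,"jaw":2.3},{"tx":0.04,"ty":0.4,"tz":0,"twist":0,"jaw":2.3}]' 55
python3 tf.py; python3 go.py 0,0,76
```

```text
time_s: 11.02
tcp_pos: [0.5443, -0.1054, 0.0601]
tool_rot: [[0.087, 0.996, 0.001], [0.996, -0.087, -0.003], [-0.003, 0.002, -1.0]]
ft_force: [-3.4, -6.7, 6.2]
finger_gap: 0.0302
finger_force: 55.2
t 11.03 pad fixt mm [-2.3 -0.1 77.1] gap 30.2 ff 55.2 ft(fix) [-7.   2.9  6.2]
[(0.964, 36, 54), (0.964, 34, 54), (0.963, 40, 55), (0.963, 38, 55), (0.962, 32, 54), (0.961, 36, 55), (0.959, 32, 53), (0.958, 40, 56)]
t 11.07 pad fixt mm [-1.8 -0.1 77.1] gap 30.6 ff 55.2 ft(fix) [-7.1  1.9  6.3]
0,0,76 shift cm [ 0.    0.18 -0.11]
```

```bash
python3 -m creep '[{"tx":0,"ty":-0.15,"tz":-0.25,"twist":0,"jaw":2.3},{"tx":0,"ty":-0.15,"tz":-0.25,"twist":0,"jaw":2.3},{"tx":0,"ty":-0.1,"tz":-0.25,"twist":0,"jaw":2.3},{"tx":0,"ty":0,"tz":0,"twist":0,"jaw":2.3}]' 35
python3 tf.py; python3 go.py -11,0,59.5
```

```text
time_s: 11.58
tcp_pos: [0.5445, -0.11, 0.0526]
tool_rot: [[0.087, 0.996, 0.002], [0.996, -0.087, -0.004], [-0.003, 0.002, -1.0]]
ft_force: [-2.5, -7.6, 5.8]
finger_gap: 0.0309
finger_force: 35.0
t 11.57 pad fixt mm [-6.8 -0.7 69.6] gap 30.9 ff 35.0 ft(fix) [-7.7  1.9  5.8]
[(0.961, 30, 57), (0.958, 28, 57), (0.956, 26, 57), (0.956, 22, 57), (0.954, 26, 56), (0.954, 24, 57), (0.953, 20, 57), (0.952, 28, 56)]
t 11.62 pad fixt mm [-6.8 -0.7 69.7] gap 30.8 ff 35.0 ft(fix) [-7.8  1.4  6.8]
-11,0,59.5 shift cm [-0.11 -0.41 -1.02]
```

```bash
python3 -m creep '[{"tx":-0.05,"ty":-0.15,"tz":-0.3,"twist":0,"jaw":2.3},{"tx":0,"ty":-0.1,"tz":-0.3,"twist":0,"jaw":2.3},{"tx":0,"ty":-0.1,"tz":-0.4,"twist":0,"jaw":2.3},{"tx":0,"ty":0,"tz":0,"twist":0,"jaw":2.3}]' 35
python3 tf.py; python3 go.py -13,0,48
```

```text
time_s: 12.12
tcp_pos: [0.5441, -0.1137, 0.0425]
tool_rot: [[0.088, 0.996, 0.002], [0.996, -0.087, -0.004], [-0.004, 0.002, -1.0]]
ft_force: [-1.5, -7.8, 6.3]
finger_gap: 0.0306
finger_force: 35.0
t 12.12 pad fixt mm [-10.6  -0.6  59.5] gap 30.6 ff 35.0 ft(fix) [-7.9  0.9  6.3]
[(0.915, 18, 57), (0.913, 16, 57), (0.913, 14, 57), (0.912, 2, 57), (0.91, 0, 57), (0.909, 20, 57), (0.909, -2, 57), (0.908, 6, 57)]
t 12.18 pad fixt mm [-10.5  -0.6  59.6] gap 30.7 ff 35.0 ft(fix) [-8.4  0.1  6.6]
-13,0,48 shift cm [-0.08 -0.24 -1.16]
```

```bash
python3 -m creep '[{"tx":-0.05,"ty":-0.1,"tz":-0.4,"twist":0,"jaw":2.3},{"tx":0,"ty":-0.1,"tz":-0.4,"twist":0,"jaw":2.3},{"tx":0,"ty":-0.0,"tz":-0.3,"twist":0,"jaw":2.3},{"tx":0,"ty":0,"tz":0,"twist":0,"jaw":2.3}]' 35
sed -i 's/range(40,58,1)/range(48,66,1)/' tf.py; python3 tf.py; python3 go.py -13,0,48
```

```text
time_s: 12.68
tcp_pos: [0.543, -0.1188, 0.0336]
tool_rot: [[0.09, 0.996, 0.001], [0.996, -0.09, -0.006], [-0.006, 0.002, -1.0]]
ft_force: [-7.5, -11.8, 19.5]
finger_gap: 0.031
finger_force: 36.5
t 12.68 pad fixt mm [-15.7   0.   50.6] gap 31.0 ff 36.5 ft(fix) [-12.4   6.4  19.5]
[(0.964, -2, 60), (0.963, 0, 60), (0.96, -4, 60), (0.959, 2, 60), (0.955, 4, 60), (0.955, -6, 60), (0.954, 6, 61), (0.951, 4, 61)]
t 12.72 pad fixt mm [-15.7   0.   50.6] gap 30.7 ff 36.5 ft(fix) [-13.    6.4  19.3]
-13,0,48 shift cm [ 0.02  0.27 -0.26]
```

```bash
python3 -m creep '[{"tx":-0.02,"ty":-0.2,"tz":0.03,"twist":0,"jaw":2.3},{"tx":-0.02,"ty":-0.2,"tz":0,"twist":0,"jaw":2.3},{"tx":0,"ty":0,"tz":0,"twist":0,"jaw":2.3}]' 20
python3 tf.py; python3 go.py -13,0,48
```

```text
time_s: 13.1
tcp_pos: [0.5424, -0.1196, 0.032]
tool_rot: [[0.088, 0.996, 0.001], [0.996, -0.088, -0.003], [-0.003, 0.001, -1.0]]
ft_force: [-3.4, -7.4, 7.7]
finger_gap: 0.031
finger_force: 20.0
t 13.1 pad fixt mm [-16.6   0.6  49. ] gap 31.0 ff 20.0 ft(fix) [-7.6  2.8  7.7]
[(0.957, 2, 60), (0.957, 0, 60), (0.954, -2, 60), (0.951, 4, 60), (0.951, -6, 60), (0.95, -4, 60), (0.948, -2, 59), (0.948, -4, 59)]
t 13.15 pad fixt mm [-16.6   0.6  49. ] gap 31.5 ff 20.0 ft(fix) [-8.4  2.9  8.2]
-13,0,48 shift cm [ 0.09  0.36 -0.1 ]
```

```bash
python3 -m creep '[{"tx":-0.02,"ty":-0.2,"tz":0,"twist":0,"jaw":2.3},{"tx":-0.01,"ty":-0.2,"tz":0,"twist":0,"jaw":2.3},{"tx":0,"ty":0,"tz":0,"twist":0,"jaw":2.3}]' 20
python3 tf.py; python3 -m creep '[{"tx":0,"ty":0,"tz":-0.1,"twist":0,"jaw":2.3},{"tx":0,"ty":0,"tz":0,"twist":0,"jaw":2.3},{"tx":0,"ty":0,"tz":0,"twist":0,"jaw":2.3}]' 8;  python3 tf.py
```

```text
time_s: 13.52
tcp_pos: [0.5422, -0.1206, 0.031]
tool_rot: [[0.086, 0.996, 0.0], [0.996, -0.086, -0.001], [-0.001, 0.0, -1.0]]
ft_force: [-1.0, -4.3, 3.7]
finger_gap: 0.0311
finger_force: 20.0
t 13.53 pad fixt mm [-17.7   0.7  48. ] gap 31.1 ff 20.0 ft(fix) [-4.4  0.7  3.7]
[(0.956, 0, 60), (0.955, 2, 60), (0.953, -4, 60), (0.949, -2, 60), (0.949, -4, 59), (0.949, -6, 60), (0.947, -2, 59), (0.945, 4, 60)]
time_s: 13.95
tcp_pos: [0.5422, -0.1213, 0.0297]
tool_rot: [[0.085, 0.996, 0.0], [0.996, -0.085, -0.002], [-0.002, 0.0, -1.0]]
ft_force: [-1.2, -5.9, 1.5]
finger_gap: 0.0315
finger_force: 8.0
t 13.95 pad fixt mm [-18.3   0.7  46.7] gap 31.5 ff 8.0 ft(fix) [-6.   0.7  1.5]
[(0.953, -4, 59), (0.951, -2, 59), (0.95, 0, 60), (0.95, 0, 59), (0.948, 2, 60), (0.947, -4, 60), (0.947, -6, 59), (0.946, 6, 60)]
```

```bash
python3 -m creep '[{"tx":0,"ty":0,"tz":0,"twist":0,"jaw":2.3},{"tx":0,"ty":0,"tz":0,"twist":0,"jaw":2.3},{"tx":0,"ty":0,"tz":0,"twist":0,"jaw":2.3}]' 3
python3 tf.py; python3 -m creep '[{"tx":0,"ty":0,"tz":0,"twist":0,"jaw":3.6},{"tx":0,"ty":0,"tz":0,"twist":0,"jaw":4.2},{"tx":0,"ty":0,"tz":0,"twist":0,"jaw":4.2}]' ;  python3 tf.py
```

```text
time_s: 14.38
tcp_pos: [0.5423, -0.1199, 0.0297]
tool_rot: [[0.085, 0.996, -0.0], [0.996, -0.085, -0.0], [-0.0, 0.0, -1.0]]
ft_force: [-0.3, -4.4, -1.2]
finger_gap: 0.0315
finger_force: 3.0
t 14.38 pad fixt mm [-17.    0.6  46.7] gap 31.5 ff 3.0 ft(fix) [-4.4 -0.  -1.2]
[(0.956, -4, 57), (0.954, -2, 57), (0.953, -6, 57), (0.949, 6, 58), (0.949, 0, 57), (0.947, -2, 58), (0.947, -6, 58), (0.946, 2, 58)]
time_s: 14.8
tcp_pos: [0.5425, -0.1191, 0.0299]
tool_rot: [[0.084, 0.996, 0.0], [0.996, -0.084, 0.001], [0.001, 0.0, -1.0]]
ft_force: [-0.7, 0.6, 0.3]
finger_gap: 0.0413
finger_force: 0.0
t 14.8 pad fixt mm [-16.1   0.5  46.9] gap 41.3 ff 0.0 ft(fix) [0.5 0.8 0.3]
[(0.95, 0, 49), (0.948, 4, 50), (0.948, -2, 49), (0.948, -4, 49), (0.947, 4, 49), (0.947, 2, 49), (0.945, -4, 48), (0.945, -6, 49)]
```

```bash
python3 -m creep '[{"tx":0,"ty":0,"tz":0,"twist":0,"jaw":6},{"tx":0,"ty":0,"tz":2,"twist":0,"jaw":6},{"tx":0,"ty":0,"tz":3.5,"twist":0,"jaw":4},{"tx":0,"ty":0.5,"tz":3,"twist":0,"jaw":0},{"tx":0.1,"ty":1,"tz":0,"twist":0,"jaw":0}]' 30
python3 -m creep '[{"tx":0,"ty":0,"tz":0,"twist":0,"jaw":0},{"tx":0,"ty":0,"tz":0,"twist":0,"jaw":0}]'
python3 go.py 0,0,95 0,0,83
```

```text
time_s: 15.48
tcp_pos: [0.5457, -0.1058, 0.1188]
tool_rot: [[0.086, 0.996, 0.007], [0.996, -0.086, 0.0], [0.001, 0.007, -1.0]]
ft_force: [0.2, -0.9, -0.6]
finger_gap: 0.0375
finger_force: 0.0
time_s: 15.72
tcp_pos: [0.5425, -0.1049, 0.114]
tool_rot: [[0.085, 0.996, -0.002], [0.996, -0.085, -0.0], [-0.0, -0.002, -1.0]]
ft_force: [-0.6, -0.1, -0.8]
finger_gap: 0.0178
finger_force: 0.0
t 15.72 pad fixt mm [ -2.    1.7 131. ] gap 17.8 ff 0.0 ft(fix) [-0.1  0.6 -0.8]
0,0,95 shift cm [ 0.19  0.18 -3.6 ]
0,0,83 shift cm [ 0.19  0.18 -4.8 ]
```

```bash
python3 -m creep '[{"tx":0.15,"ty":0.1,"tz":-2,"twist":0,"jaw":0},{"tx":0,"ty":0,"tz":-1.5,"twist":0,"jaw":0},{"tx":0,"ty":0,"tz":-0.6,"twist":0,"jaw":0},{"tx":0,"ty":0,"tz":-0.4,"twist":0,"jaw":0},{"tx":0,"ty":0,"tz":-0.2,"twist":0,"jaw":0}]'
python3 go.py 0,0,83
```

```text
time_s: 16.35
tcp_pos: [0.5452, -0.1049, 0.0683]
tool_rot: [[0.086, 0.996, 0.001], [0.996, -0.086, -0.001], [-0.001, 0.001, -1.0]]
ft_force: [-0.5, -2.1, 2.8]
finger_gap: 0.0006
finger_force: 1.6
t 16.35 pad fixt mm [-1.7 -1.  85.3] gap 0.6 ff 1.6 ft(fix) [-2.1  0.3  2.8]
0,0,83 shift cm [-0.08  0.18 -0.23]
```

```bash
python3 -m creep '[{"tx":-0.03,"ty":0,"tz":-0.2,"twist":0,"jaw":0},{"tx":0,"ty":0,"tz":-0.2,"twist":0,"jaw":0},{"tx":0,"ty":0,"tz":0,"twist":0,"jaw":0}]'
python3 go.py 0,0,83; python3 -m creep '[{"tx":0,"ty":0,"tz":-0.2,"twist":0,"jaw":0},{"tx":0,"ty":0,"tz":-0.1,"twist":0,"jaw":0},{"tx":0,"ty":0,"tz":0,"twist":0,"jaw":0}]'
python3 go.py 0,0,83
```

```text
time_s: 16.73
tcp_pos: [0.545, -0.1044, 0.0661]
tool_rot: [[0.085, 0.996, 0.001], [0.996, -0.085, 0.001], [0.001, 0.001, -1.0]]
ft_force: [-4.9, -1.5, 16.2]
finger_gap: 0.0008
finger_force: 7.8
t 16.73 pad fixt mm [-1.3 -0.7 83.1] gap 0.8 ff 7.8 ft(fix) [-1.9  4.8 16.2]
0,0,83 shift cm [-0.06  0.13 -0.01]
time_s: 17.1
tcp_pos: [0.5453, -0.1044, 0.0659]
tool_rot: [[0.085, 0.996, 0.001], [0.996, -0.085, 0.002], [0.002, 0.001, -1.0]]
ft_force: [-12.2, -0.1, 35.3]
finger_gap: 0.0004
finger_force: 17.0
t 17.1 pad fixt mm [-1.2 -1.  82.9] gap 0.4 ff 17.0 ft(fix) [-1.2 12.1 35.3]
0,0,83 shift cm [-0.09  0.13  0.01]
```

```bash
python3 -m creep '[{"tx":0,"ty":0,"tz":1,"twist":0,"jaw":0},{"tx":0,"ty":0,"tz":4,"twist":0,"jaw":0},{"tx":0,"ty":-3,"tz":4,"twist":0,"jaw":0},{"tx":-2,"ty":-5,"tz":4,"twist":0,"jaw":0},{"tx":-2,"ty":-5,"tz":2,"twist":0,"jaw":0}]'
python3 -m creep '[{"tx":-1,"ty":-5,"tz":0,"twist":0,"jaw":0},{"tx":-1,"ty":-5,"tz":0,"twist":0,"jaw":0},{"tx":0,"ty":-4,"tz":0,"twist":0,"jaw":0},{"tx":0,"ty":0,"tz":0,"twist":0,"jaw":0},{"tx":0,"ty":0,"tz":0,"twist":0,"jaw":0}]'
python3 - <<'E'
from go import *
a=vision.camera("scene"); b=vision.camera("side"); w=vision.camera("wrist")
A=crop(a,230,190,100,85,5,"pics/a3.png"); B=crop(b,325,205,60,85,5,"pics/b3.png")
C=cv2.resize(w["image"],(533,400))
top=np.hstack([A,B]); im=np.zeros((600,800,3),np.uint8); im[:425,:800]=top[:425,:800]
# predicted mid of seated cell & its ends in the wrist view
def Wp(x,y,z): return np.r_[F+X*x/1e3+Y*y/1e3,z/1e3+.002]
for n,c in (("scene",a),("side",b),("wrist",w)): print(n,proj(c,[Wp(-34,0,64),Wp(36,0,64)]).round(1).tolist())
P=proj(w,[Wp(0,0,64)])[0]; print(P)
y0=int(np.clip(P[1]-60,0,360)); x0=int(np.clip(P[0]-130,0,380))
print(x0,y0); D=cv2.resize(w["image"][y0:y0+58,x0:x0+260],None,fx=3,fy=3); im[425:425+D.shape[0],:D.shape[1]]=D
im=im[:600]; cv2.imwrite("pics/final.png",im[:,:,::-1]); cv2.imwrite("pics/w5.png",w["image"][:,:,::-1])
E
```

```text
time_s: 17.73
tcp_pos: [0.5066, -0.2307, 0.21]
tool_rot: [[0.082, 0.997, 0.003], [0.997, -0.082, 0.001], [0.001, 0.003, -1.0]]
ft_force: [0.8, -0.1, -0.8]
finger_gap: 0.0007
finger_force: 0.0
time_s: 18.35
tcp_pos: [0.4864, -0.3691, 0.2075]
tool_rot: [[0.084, 0.996, -0.0], [0.996, -0.084, 0.002], [0.002, -0.001, -1.0]]
ft_force: [0.2, 0.9, -0.2]
finger_gap: 0.0004
finger_force: 0.0
t 18.35 pad fixt mm [-269.9   35.6  224.5] gap 0.4 ff 0.0 ft(fix) [ 0.9 -0.1 -0.2]
scene [[258.0, 237.1], [285.4, 221.4]]
side [[357.0, 217.0], [352.6, 233.0]]
wrist [[380.3, -164.0], [386.1, -325.1]]
[ 383.02654985 -238.6286636 ]
253 0
```

View pics/final.png

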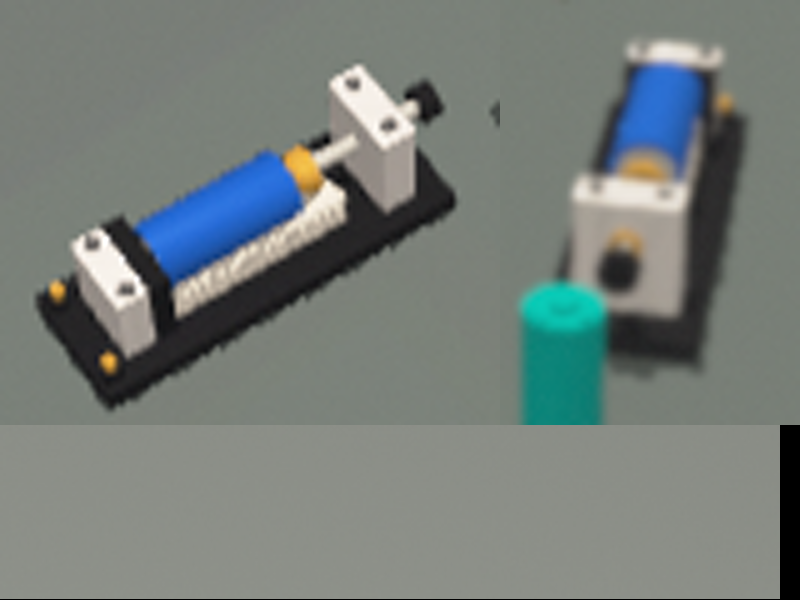

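```bash
python3 -c "
from rig import bot
print(bot.sign_off())"
```

```text
the job is handed in; nothing more can be done
None
```

The big cell lies clamped in the fixture: button end at the fixed contact, flat end holding the plunger back, and pressed fully down in the V cradle. The last pictures could not show the button touching the contact itself. I handed the job in at about 18.5 s with the arm clear of everything, and the verdict was not shown.

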